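# Make up two electrician's kits

## Task

Make up the two kits for the distribution board: into the yellow tray the breaker with the blue lever and the grey contactor, into the red tray the breaker with the red lever, the green-and-yellow terminal block and the orange pilot lamp. Stand every part upright, as it stands now, on the floor of its tray, the breakers in the long bays and each of the other parts in a square bay of its own. Leave the breaker with the black lever, the tester and the screwdriver where they are.

Things in the scene. Friction and masses are not known exactly. Their poses are not given: they have to be found in the camera images.
- breaker_blue: two-pole circuit breaker, white, lying on its back with the lever side up; base 36 (its x) x 88 (its y) x 44 mm high, with a nose 36 x 46 mm in the middle reaching 62 mm up, and on the nose a blue lever (31 x 17 mm, top 71 mm up) and a thin stripe of the same colour. The two faces 36 mm apart are flat and rise to 62 mm over the middle 46 mm. Origin: centre of the underside; z up. 0.22 kg or so.
- breaker_red: two-pole circuit breaker, white, lying on its back with the lever side up; base 36 (its x) x 88 (its y) x 44 mm high, with a nose 36 x 46 mm in the middle reaching 62 mm up, and on the nose a red lever (31 x 17 mm, top 71 mm up) and a thin stripe of the same colour. The two faces 36 mm apart are flat and rise to 62 mm over the middle 46 mm. Origin: centre of the underside; z up. 0.22 kg or so.
- breaker_black: two-pole circuit breaker, white, lying on its back with the lever side up; base 36 (its x) x 88 (its y) x 44 mm high, with a nose 36 x 46 mm in the middle reaching 62 mm up, and on the nose a black lever (31 x 17 mm, top 71 mm up) and a thin stripe of the same colour. The two faces 36 mm apart are flat and rise to 62 mm over the middle 46 mm. Origin: centre of the underside; z up. 0.22 kg or so. To be left where it is.
- terminals: earth terminal block of four upright slices, green and yellow in turn; a plain block 36 (its x) x 44 (its y) x 48 mm high. Origin: centre of the underside; z up. About 0.12 kg.
- pilot: round pilot lamp standing lens up: black cylinder 34 mm across and 46 mm high with a bright metal collar at its top and an orange domed lens (28 mm across) up to 57 mm. Origin: centre of the underside; z up. About 0.09 kg.
- contactor: mini contactor: grey block 44 (its x) x 50 (its y) x 46 mm high with brass screws on top, and a dark metal-grey ridge 44 x 28 mm along the middle up to 58 mm with a small white square on it. The two faces 44 mm apart are flat; over the middle 28 mm they rise to 58 mm. Origin: centre of the underside; z up. About 0.2 kg.
- tray_yellow: yellow kit tray, open, 140 (its x) x 144 (its y) x 18 mm high, fixed to the worktop, floor and walls 4 mm thick. One long bay, 62 x 136 mm, on its -x half, centred at x = -35, y = 0 mm; two square bays, 66 x 66 mm, on its +x half, centred at x = +33, y = +35 and y = -35 mm. Bay floor 4 mm above the worktop. Origin: centre of the underside; z up.
- tray_red: red kit tray, open, 140 (its x) x 144 (its y) x 18 mm high, fixed to the worktop, floor and walls 4 mm thick. One long bay, 62 x 136 mm, on its -x half, centred at x = -35, y = 0 mm; two square bays, 66 x 66 mm, on its +x half, centred at x = +33, y = +35 and y = -35 mm. Bay floor 4 mm above the worktop. Origin: centre of the underside; z up.
- tester: orange hand-held electrical tester, 50 x 110 x 26 mm high with a black dial up to 31 mm, lying face up beyond the parts. Origin: centre of the underside. To be left where it is.
- screwdriver: screwdriver with a blue handle lying beyond the parts, its length along its own x axis, 200 mm long, handle (26 mm thick) to -x. Origin at the middle of its length, at the underside. To be left where it is.

How it is judged:
By the outcome, as a careful person would: the job done as asked, in the order asked, and still so for the second after the job is handed in, with the robot touching nothing.
It also fails if it takes over 130 s, if anything falls off the work surface, if the arm or the gripper's body presses on something with over 40 N, if the wrist force passes 120 N, or if a joint passes its speed limit or range.

## Robot

A 7-joint arm with a two-finger parallel gripper is mounted at the origin on the work surface. World frame = base frame: x ahead of the robot, y to its left, z up, the work surface at z = 0. Lengths are in mm, angles in rad, forces in N, time in s.
With the tool pointing down it reaches from about 425 to 950 mm from the base axis. Payload 4.7 kg.
Tool frame: the origin (TCP) lies midway between the tips of the shut fingers; the grasp point (between the pads) lies 19 mm behind it; z points along the fingers, y is the line along which they close (so a half turn about z gives the same grasp; the last joint's range is limited). The gripper opens to 87 mm and grips with 3 to 60 N. Pads are 19 mm wide; open, the fingers measure 117 mm over their backs; the gripper's body (75 mm by 190 mm) begins 51 mm behind the grasp point.
Start: joints at [-1.149, 0.469, -0.049, 1.532, 0.024, 1.141, -0.082], TCP at [294.052, 607.604, 222.573] pointing down, gripper open.
Joint ranges: [-2.59, 2.59], [-0.33, 1.99], [-1.39, 1.29], [0.1, 2.45], [-1.04, 4.18], [0.21, 1.99], [-2.66, 2.66]. Speed limits (rad/s): [2.57, 2.57, 3.14, 3.14, 3.14, 3.14, 3.14].

## Interface

Orientations are given as a rotation vector (axis times angle).
In Python, from station import sensors, read_camera, order, masks_of gives the robot as it stands.
- The arm moves only by the tool arm_command, never from a script. Its argument "increments" is a list of rows, each a list of 7 numbers: the turn, a rotation vector about the tool's x, y, z scaled (see below), then the shift along the tool's x, y, z scaled (see below), then the closure, from -1 (fully open) to 1 (shut). In form: [[ax, ay, az, dx, dy, dz, grip], ...]. A call has exactly 10 rows; each row shifts and turns the commanded pose from where the row before left it, along the tool's axes as they then stand; what a row does not reach is not made up. The controller multiplies each number of a shift by 100 mm and each number of a turn by 45 degrees. A row lasts 1/8 s, in which the tool goes at most 62.5 mm and 10.7 degrees, less where a joint would pass 70% of its speed; a pose out of reach is approached as far as the arm can. A call with a number of a shift or a turn outside -1 to 1 is refused whole. A call with a gripper value outside its range is refused whole. The fingers move at their own pace and stop on an object; "squeeze" is the grip in N (left out, the last holds). Time passes only in rows, so rows that do not move let the fingers close, or fill a call up. It gives the time, the measured TCP pose, the force, the opening and the grip force at its end, in the units of the state.
- sensors.get_obs(): the state, without advancing time (a new reading comes with each control period).
- read_camera(name): name is "scene" or "side" or "wrist"; returns a dict with "img" (384x512x3 uint8, blue, green, red), "fx", "fy", "cx", "cy" (pixels), "extrinsics" (4x4, takes a point from world to camera coordinates); the wrist camera has in their place "tool_from_camera" (4x4, takes a point from camera to tool coordinates, whose origin is the TCP and whose axes are the flange's). Camera axes: x right, y up, looking along -z (the intrinsics and any distortion apply to the point x, -y, -z); pixel columns grow to the right and rows downward; lengths in mm; the calibration is good to about 2 mm. A picture is of the moment at which its call begins: read the wrist's pose just before it. There is no depth.
- order.job_done(): hands the job in; it is judged then, once.
Trained networks look in the newest picture that a camera, given by its name, has taken for a name from the list of things; names that differ only in an ending like _2 or _b are one class to them, and where a whole thing is asked for, a point or a joint stands for the part that bears it (a point fixed in the world has none). Each returns a list of dicts, best first, with "confidence" (0 to 1); they miss things now and then, are a little off and sometimes report something else, mostly with a low value. They report only what shows in the picture. A call takes as long as a camera call.
- masks_of(camera, label): "pixels" (384x512 bool, what is visible of it) and "point" ([column, row] in pixels, amid what is visible of it).
The state is a dict: "t": time; "joint_pos": joint angles; "joint_vel": joint speeds; "joint_torque": joint torques, N m; "eef_pos": TCP position; "ee_rot": TCP orientation; "ft_force": force on the tool from outside, world axes, zero at the start; "moment": the same for the moment, N m; "finger_gap": opening from 0.0 (shut) to 1.0 (fully open); "grasp_force": force on a finger pad.
Only numpy, scipy, OpenCV 4.12 (cv2) and the standard library are available. Lean on these libraries where they do the work, as an engineer would, in place of code of your own. Each camera call takes 0.05 s, during which the arm holds its last target. There are 200 camera calls.

## Working session

There is one attempt and no reset: what is moved stays moved. The work goes in short steps, Python scripts to look and compute and a tool call to move; the robot and the scene stay as the last step left them, time stands still between calls to the robot, and variables do not carry over. Pictures are saved under pics/ and viewed, at most 14 in all, crops included, and the job is handed in when it is done.

Besides the shell and the picture viewer there is one more tool, called by a JSON object that holds its "op" and its "data", one argument or row to a line. arm_command: Moves the arm, as the interface text tells. Shifts and turns lie within -1 to 1; 1 stands for 100 mm of shift or 45 degrees of turn. Its arguments: {"type":"object","properties":{"increments":{"type":"array","items":{"type":"array","items":{"type":"number","minimum":-1,"maximum":1}}},"squeeze":{"type":"number"}},"required":["increments"]}

```bash
ls; mkdir -p pics
python3 - <<'E'
from station import *
import cv2,numpy as np
o=sensors.get_obs();print({k:np.round(v,3).tolist() for k,v in o.items()})
for n in("scene","side"):
    c=read_camera(n);cv2.imwrite(f"pics/{n}0.png",c["img"])
    print(n,c["fx"],c["fy"],c["cx"],c["cy"],np.round(c["extrinsics"],3).tolist(),[k for k in c])
    for l in["breaker_blue","breaker_red","breaker_black","terminals","pilot","contactor","tray_yellow","tray_red","tester","screwdriver"]:
        print(l,[(round(m["confidence"],2),np.round(m["point"]).tolist(),int(m["pixels"].sum())) for m in masks_of(n,l)][:3])
c=read_camera("wrist");cv2.imwrite("pics/wrist0.png",c["img"]);print(c["fx"],c["cx"],c["cy"],c["tool_from_camera"])
E
```

```text
pics
{'t': 0.0, 'joint_pos': [-1.149, 0.469, -0.049, 1.534, 0.024, 1.141, -0.082], 'joint_vel': [-0.001, 0.0, 0.0, 0.002, 0.001, -0.0, 0.0], 'joint_torque': [0.001, -50.796, -0.08, -23.615, -0.061, 0.038, 0.0], 'eef_pos': [293.835, 607.018, 221.489], 'ee_rot': [-0.702, -3.062, 0.003], 'ft_force': [-0.069, -0.237, -0.653], 'moment': [-0.032, 0.065, 0.023], 'grasp_force': 0.0, 'finger_gap': 1.001}
scene 404.9316158954715 404.9316158954715 257.8720193023119 192.84706108274645 [[0.265, 0.964, -0.009, -162.563], [-0.705, 0.2, 0.68, 419.428], [0.658, -0.173, 0.733, -1454.976], [0.0, 0.0, 0.0, 1.0]] ['img', 'fx', 'fy', 'cx', 'cy', 'extrinsics']
breaker_blue []
breaker_red [(0.97, [209.0, 188.0], 836)]
breaker_black [(0.77, [291.0, 197.0], 852)]
terminals [(0.71, [220.0, 159.0], 347)]
pilot [(0.61, [236.0, 212.0], 259)]
contactor [(0.62, [298.0, 171.0], 451)]
tray_yellow [(0.64, [358.0, 136.0], 1886)]
tray_red [(0.95, [113.0, 196.0], 2545)]
tester [(0.57, [332.0, 234.0], 1044)]
screwdriver [(0.96, [208.0, 257.0], 622)]
side 372.51501572694195 372.51501572694195 254.17938082688477 198.9139008
[... 267 characters left out ...]
r_black [(0.66, [224.0, 221.0], 1056)]
terminals [(0.82, [314.0, 193.0], 484), (0.25, [276.0, 179.0], 647)]
pilot [(0.6, [234.0, 183.0], 298)]
contactor [(0.89, [260.0, 238.0], 943), (0.25, [323.0, 236.0], 770)]
tray_yellow [(0.64, [290.0, 346.0], 7223)]
tray_red [(0.91, [307.0, 145.0], 1213), (0.2, [314.0, 194.0], 470)]
tester [(0.74, [158.0, 237.0], 1155)]
screwdriver []
337.6001754252317 258.29904548215796 192.51670797763225 [[ 3.02375297e-04  9.67442738e-01  2.53089822e-01  6.96818733e+01]
 [ 9.99999661e-01 -9.85503855e-05 -8.18023174e-04  1.99996269e+00]
 [-7.66448480e-04  2.53089983e-01 -9.67442439e-01 -1.62255088e+02]
 [ 0.00000000e+00  0.00000000e+00  0.00000000e+00  1.00000000e+00]]
```

View pics/scene0.png

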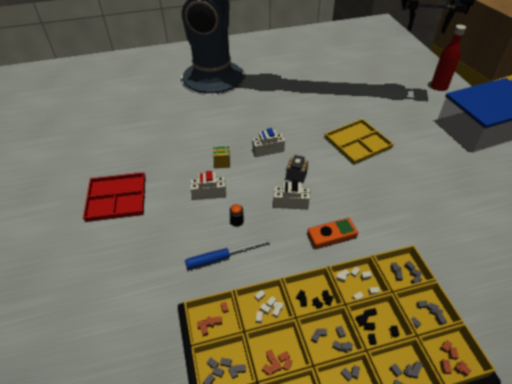

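View pics/side0.png

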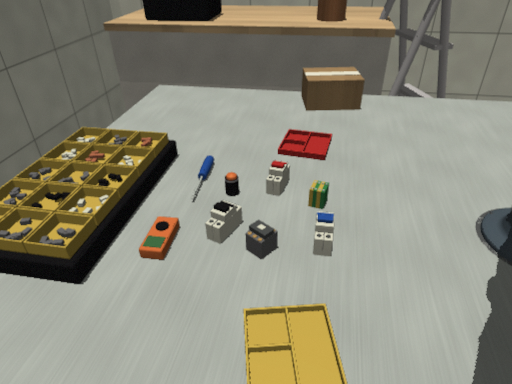

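```bash
cat > h.py <<'E'
from station import *
import cv2,numpy as np
from scipy.optimize import minimize
from scipy.spatial.transform import Rotation as R
def box(w,l,z0,z1): return np.array([[a*w/2,b*l/2,z] for a in(-1,1) for b in(-1,1) for z in(z0,z1)])
def cyl(r,z0,z1): t=np.arange(24)*np.pi/12; return np.array([[r*np.cos(a),r*np.sin(a),z] for a in t for z in(z0,z1)])
BR=[box(36,88,0,44),box(36,46,0,62),box(31,17,0,71)]
M=dict(breaker_blue=BR,breaker_red=BR,breaker_black=BR,terminals=[box(36,44,0,48)],pilot=[cyl(17,0,46),cyl(12,0,54)],
 contactor=[box(44,50,0,46),box(44,28,0,58)],tray_yellow=[box(140,144,0,18)],tray_red=[box(140,144,0,18)],tester=[box(50,110,0,26)])
def view(n,labels=M,save=None):
    o=sensors.get_obs(); c=read_camera(n)
    if n=="wrist":
        T=np.eye(4);T[:3,:3]=R.from_rotvec(o["ee_rot"]).as_matrix();T[:3,3]=o["eef_pos"]
        c["extrinsics"]=np.linalg.inv(T@c["tool_from_camera"])
    if save: cv2.imwrite("pics/"+save,c["img"])
    c["m"]={l:masks_of(n,l) for l in labels}
    return c
def proj(c,P):
    q=P@c["extrinsics"][:3,:3].T+c["extrinsics"][:3,3]
    return np.c_[c["cx"]-c["fx"]*q[:,0]/q[:,2],c["cy"]+c["fy"]*q[:,1]/q[:,2]]
def unproj(c,uv,z):
    E=c["extrinsics"];d=E[:3,:3].T@np.array([(uv[0]-c["cx"])/c["fx"],-(uv[1]-c["cy"])/c["fy"],-1]);p=-E[:3,:3].T@E[:3,3]
    return p+d*(z-p[2])/d[2]
def pts(l,x):
    r=R.from_euler("z",x[2]).as_matrix(); return [p@r.T+[x[0],x[1],x[3] if len(x)>3 else 0] for p in M[l]]
def iou(views,l,x,z=0):
    s=[]
    for c,m in views:
        S=4;im=np.zeros((384,512),np.uint8)
        for p in pts(l,[*x[:3],z]): cv2.fillConvexPoly(im,cv2.convexHull(np.round(proj(c,p)*16).astype(np.int32)),1,shift=4)
        b=im>0; s.append((b&m).sum()/max(1,(b|m).sum()))
    return float(np.mean(s))
def fit(cs,l,z=0,x0=None,minc=.4):
    vs=[(c,c["m"][l][0]["pixels"]) for c in cs if c["m"].get(l) and c["m"][l][0]["confidence"]>minc]
    if not vs: return None
    if x0 is None:
        x0=np.mean([unproj(c,np.argwhere(m)[:,::-1].mean(0),z+25)[:2] for c,m in vs],0)
        ys=np.arange(6)*np.pi/6
    else: ys=[x0[2]]
    best=None
    for y in ys:
        r=minimize(lambda x:-iou(vs,l,x,z),[x0[0],x0[1],y],method="Nelder-Mead",options=dict(initial_simplex=np.array([x0[0],x0[1],y])+np.array([[0,0,0],[15,0,0],[0,15,0],[0,0,.3]]),maxiter=120))
        if best is None or r.fun<best.fun: best=r
    return np.round(best.x,3).tolist(),round(-best.fun,3),len(vs)
E
python3 - <<'E'
from h import *
cs=[view("scene"),view("side")]
for l in M: print(l,fit(cs,l))
print(R.from_rotvec(sensors.get_obs()["ee_rot"]).as_matrix().round(3))
E
```

```text
breaker_blue ([437.31, 79.155, 0.017], np.float64(0.849), 1)
breaker_red ([562.475, -122.515, -0.102], np.float64(0.893), 2)
breaker_black ([654.265, 73.974, -0.317], np.float64(0.929), 2)
terminals ([457.243, -63.944, 2.944], np.float64(0.913), 2)
pilot ([670.927, -70.163, 0.127], np.float64(0.886), 2)
contactor ([562.284, 121.025, 2.565], np.float64(0.907), 2)
tray_yellow ([503.808, -0.941, 0.0], np.float64(0.0), 2)
tray_red ([510.053, -355.923, 3.038], np.float64(0.96), 2)
tester ([778.28, 136.386, 0.113], np.float64(0.864), 2)
[[-0.9    0.436  0.   ]
 [ 0.436  0.9    0.   ]
 [-0.     0.    -1.   ]]
```

{"op": "arm_command", "data": {
  "increments": [
    [0,0,0.237,0,0,-0.2,-1],
    [0,0,0.237,0,0,-0.2,-1],
    [0,0,0.237,0,0,-0.2,-1],
    [0,0,0.237,0,0,-0.2,-1],
    [0,0,0.237,0,0,-0.2,-1],
    [0,0,0.237,0,0,-0.2,-1],
    [0,0,0,-0.45,0.4,0,-1],
    [0,0,0,-0.45,0.4,0,-1],
    [0,0,0,-0.45,0.4,0,-1],
    [0,0,0,-0.45,0.4,0,-1]
  ]
}}

```text
t: 3.4
eef_pos: [455.7, 426.6, 342.8]
ee_rot: [-2.217, -2.225, -0.001]
ft_force: [-0.2, 0.7, -0.9]
finger_gap: 1.0
grasp_force: 0.0
```

Run:
```python
from h import *
import pickle
cs=[view("wrist",save="w1.png"),view("scene"),view("side")]
pickle.dump(cs,open("v1.pkl","wb"))
o=sensors.get_obs();print(o["t"],o["eef_pos"],R.from_rotvec(o["ee_rot"]).as_matrix().round(3).tolist(),o["joint_pos"])
for l in M:
    m=cs[0]["m"][l]; print(l,[(round(k["confidence"],2),np.round(k["point"]).tolist(),int(k["pixels"].sum())) for k in m][:2],fit(cs[:1],l),fit(cs,l))
```

```text
4.9 [454.6127688  428.12726611 342.57001341] [[-0.003, 1.0, 0.0], [1.0, 0.003, 0.0], [0.0, 0.0, -1.0]] [-1.02386934  0.31090407  0.26958854  1.5074571  -0.08396569  1.33448668
 -0.74370123]
breaker_blue [] None ([439.179, 78.116, -0.022], np.float64(0.891), 2)
breaker_red [] None ([557.297, -121.533, 0.003], np.float64(0.793), 2)
breaker_black [] None ([653.599, 73.957, 2.834], np.float64(0.902), 2)
terminals [] None ([457.254, -63.912, 3.019], np.float64(0.924), 2)
pilot [] None ([671.38, -70.137, 0.132], np.float64(0.892), 2)
contactor [] None ([562.561, 121.096, 2.655], np.float64(0.87), 2)
tray_yellow [(0.86, [274.0, 203.0], 8192)] ([478.579, 345.859, 0.251], np.float64(0.931), 1) ([478.934, 343.592, 0.251], np.float64(0.957), 3)
tray_red [] None ([510.605, -355.358, 1.454], np.float64(0.904), 2)
tester [] None ([777.525, 136.352, 0.122], np.float64(0.852), 2)
```

View pics/w1.png

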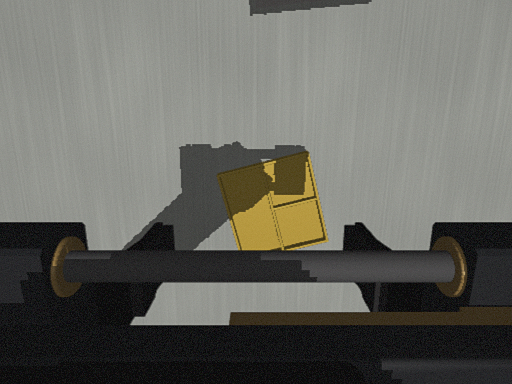

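{"op": "arm_command", "data": {
  "increments": [
    [0,0,0,-0.437,-0.02,0,-1],
    [0,0,0,-0.437,-0.02,0.2,-1],
    [0,0,0,-0.437,-0.02,0.2,-1],
    [0,0,0,-0.437,-0.02,0.2,-1],
    [0,0,0,-0.437,-0.02,0.2,-1],
    [0,0,0,-0.437,-0.02,0.3,-1],
    [0,0,0,-0.437,-0.02,0.3,-1],
    [0,0,0,-0.437,-0.02,0.33,-1],
    [0,0,0,0,0,0,-1],
    [0,0,0,0,0,0,-1]
  ]
}}

```text
t: 6.15
eef_pos: [440.4, 79.1, 170.0]
ee_rot: [2.217, 2.225, 0.002]
ft_force: [0.9, 1.0, 0.5]
finger_gap: 1.003
grasp_force: 0.0
```

```bash
cat >> h.py <<'E'
def plan(x,y,z,closing):
    """closing: world angle (deg) of tool y. prints turn (units) and shift after the turn"""
    o=sensors.get_obs();m=R.from_rotvec(o["ee_rot"]).as_matrix()
    cur=np.degrees(np.arctan2(m[1,1],m[0,1])); d=(closing-cur+90)%180-90
    a=np.radians(cur+d); D=np.array([x,y,z])-o["eef_pos"]
    ux=np.array([-np.sin(a),np.cos(a)]);uy=np.array([np.cos(a),np.sin(a)])
    print("t",o["t"],"tcp",o["eef_pos"].round(1),"close",cur.round(1),"tiltz",m[:,2].round(3),"j7",o["joint_pos"][6].round(2),
     "| az",round(-d/45,3),"dx",round(ux@D[:2]/100,3),"dy",round(uy@D[:2]/100,3),"dz",round(-D[2]/100,3))
def tray(t,lx,ly): 
    c,s=np.cos(t[2]),np.sin(t[2]); return t[0]+c*lx-s*ly,t[1]+s*lx+c*ly
def look(l,save=None,side=True,z=0):
    cs=[view("wrist",[l],save)]
    f=fit(cs,l,z); print(l,"wrist",f)
    return f
E
python3 - <<'E'
from h import *
c=view("wrist",M,"w2.png")
for l in M: print(l,[(round(k["confidence"],2),int(k["pixels"].sum())) for k in c["m"][l]][:2],fit([c],l))
b=fit([c],"breaker_blue")
if b: plan(b[0][0],b[0][1],30,np.degrees(b[0][2]))
E
```

```text
breaker_blue [(0.8, 4220)] ([441.12, 79.863, 3.141], np.float64(0.956), 1)
breaker_red [] None
breaker_black [(0.83, 5080)] ([655.624, 79.057, -0.351], np.float64(0.891), 1)
terminals [(0.88, 1111)] ([458.863, -47.895, 3.085], np.float64(0.433), 1)
pilot [] None
contactor [(0.6, 4237)] ([563.322, 124.337, 2.59], np.float64(0.931), 1)
tray_yellow [] None
tray_red [] None
tester [] None
t 6.65 tcp [439.8  78.7 169.6] close 0.2 tiltz [ 0.  0. -1.] j7 -0.17 | az 0.005 dx 0.011 dy 0.013 dz 1.396
```

View pics/w2.png

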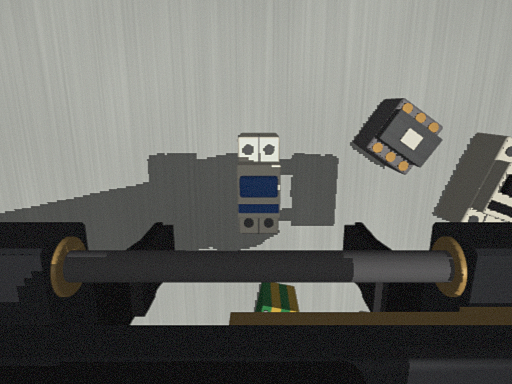

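{"op": "arm_command", "data": {
  "increments": [
    [0,0,0,0.01,0.01,0.3,-1],
    [0,0,0,0,0,0.3,-1],
    [0,0,0,0,0,0.3,-1],
    [0,0,0,0,0,0.3,-1],
    [0,0,0,0,0,0.2,-1],
    [0,0,0,0,0,0,0.3],
    [0,0,0,0,0,0,1],
    [0,0,0,0,0,0,1],
    [0,0,0,0,0,0,1],
    [0,0,0,0,0,0,1]
  ],
  "squeeze": 25
}}

```text
t: 7.9
eef_pos: [441.0, 79.6, 29.9]
ee_rot: [2.218, 2.225, 0.001]
ft_force: [-0.3, -0.3, -0.2]
finger_gap: 0.516
grasp_force: 0.0
```

Run:
```python
from h import *
t=[478.9,344.5,.251]
x,y=tray(t,-37,0);plan(x,y,100,np.degrees(t[2]))
o=sensors.get_obs();print(o["finger_gap"],o["grasp_force"],o["ft_force"])
```

```text
t 7.9 tcp [441.   79.6  29.9] close 0.2 tiltz [ 0.001  0.    -1.   ] j7 0.01 | az -0.315 dx 2.472 dy 0.655 dz -0.701
0.515962377843285 0.0 [-0.26540981 -0.28701663 -0.19488276]
```

{"op": "arm_command", "data": {
  "increments": [
    [0,0,0,0,0,0,1],
    [0,0,0,0,0,0,1],
    [0,0,0,0,0,0,1],
    [0,0,0,0,0,0,1],
    [0,0,0,0,0,-0.2,1],
    [0,0,0,0,0,-0.3,1],
    [0,0,0,0,0,-0.4,1],
    [0,0,-0.1,0,0,0,1],
    [0,0,-0.1,0,0,0,1],
    [0,0,-0.11,0,0,0,1]
  ]
}}

```text
t: 9.15
eef_pos: [440.1, 79.3, 118.9]
ee_rot: [-1.927, -2.48, 0.001]
ft_force: [-0.2, 0.2, -2.4]
finger_gap: 0.411
grasp_force: 25.0
```

{"op": "arm_command", "data": {
  "increments": [
    [0,0,0,0.2,0.05,0,1],
    [0,0,0,0.3,0.08,0,1],
    [0,0,0,0.32,0.085,0,1],
    [0,0,0,0.32,0.085,0,1],
    [0,0,0,0.32,0.085,0,1],
    [0,0,0,0.32,0.085,0,1],
    [0,0,0,0.32,0.085,0,1],
    [0,0,0,0.22,0.06,0,1],
    [0,0,0,0.15,0.04,0,1],
    [0,0,0,0,0,0,1]
  ]
}}

```text
t: 10.4
eef_pos: [443.7, 335.5, 119.2]
ee_rot: [-1.93, -2.479, 0.001]
ft_force: [-0.8, -0.4, -3.1]
finger_gap: 0.408
grasp_force: 25.0
```

Run:
```python
from h import *
o=sensors.get_obs();print(o["finger_gap"],o["grasp_force"],o["ft_force"])
c=view("wrist",["tray_yellow","breaker_blue"],"w3.png")
for f in(fit([c],"tray_yellow"),fit([c,view("scene",["tray_yellow"])],"tray_yellow")):
  print(f)
  t=f[0] if f else [478.9,344.5,.251]
  x,y=tray(t,-37,0);plan(x,y,34,np.degrees(t[2]))
print(fit([c],"breaker_blue",z=90))
```

```text
0.4079029919618952 24.997179361525923 [-0.76778285 -0.41540495 -3.09464462]
([479.471, 345.467, 3.401], np.float64(0.543), 1)
t 10.65 tcp [444.2 333.6 119.6] close 14.0 tiltz [-0. -0. -1.] j7 -0.33 | az -0.019 dx 0.024 dy 0.741 dz 0.856
([479.48, 343.981, 0.261], np.float64(0.746), 2)
t 10.65 tcp [444.2 333.6 119.6] close 14.0 tiltz [-0. -0. -1.] j7 -0.33 | az -0.021 dx 0.009 dy -0.002 dz 0.856
([444.753, 336.074, 0.251], np.float64(0.663), 1)
```

View pics/w3.png

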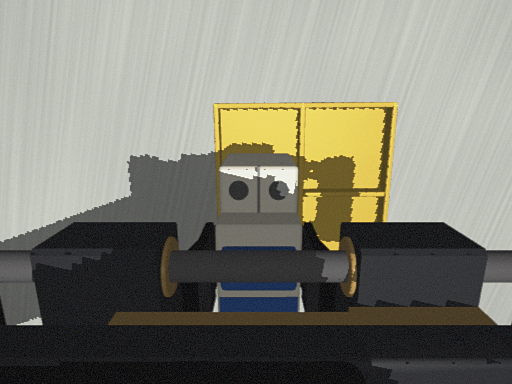

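{"op": "arm_command", "data": {
  "increments": [
    [0,0,0,0,0,0.3,1],
    [0,0,0,0,0,0.25,1],
    [0,0,0,0,0,0.15,1],
    [0,0,0,0,0,0.1,1],
    [0,0,0,0,0,0.045,1],
    [0,0,0,0,0,0.005,1],
    [0,0,0,0,0,0,1],
    [0,0,0,0,0,0,-0.5],
    [0,0,0,0,0,0,-0.5],
    [0,0,0,0,0,0,-0.5]
  ]
}}

```text
t: 11.9
eef_pos: [444.2, 335.2, 34.9]
ee_rot: [1.931, 2.478, 0.001]
ft_force: [-0.5, 0.2, 0.1]
finger_gap: 0.669
grasp_force: 0.0
```

Run:
```python
from h import *
o=sensors.get_obs();print(o["finger_gap"],o["grasp_force"],o["ft_force"])
plan(563,123.5,150,148.5-180)
```

```text
0.6685401496561273 0.0 [-0.47636668  0.1659329   0.06142776]
t 11.9 tcp [444.2 335.2  34.9] close 14.1 tiltz [ 0.001  0.001 -1.   ] j7 -0.28 | az 1.014 dx -1.184 dy 2.119 dz -1.151
```

{"op": "arm_command", "data": {
  "increments": [
    [0,0,0,0,0,-0.3,-0.7],
    [0,0,0,0,0,-0.4,-0.7],
    [0,0,0,0,0,-0.45,-0.7],
    [0,0,0.2,0,0,0,-0.7],
    [0,0,0.2,0,0,0,-0.7],
    [0,0,0.2,0,0,0,-0.7],
    [0,0,0.2,0,0,0,-0.7],
    [0,0,0.214,0,0,0,-0.7],
    [0,0,0,-0.2,0.35,0,-0.7],
    [0,0,0,-0.2,0.35,0,-0.7]
  ]
}}

```text
t: 13.15
eef_pos: [482.9, 264.1, 149.6]
ee_rot: [-2.739, -1.538, -0.001]
ft_force: [-0.6, -0.6, 0.1]
finger_gap: 0.848
grasp_force: 0.0
```

{"op": "arm_command", "data": {
  "increments": [
    [0,0,0,-0.2,0.35,0,-0.7],
    [0,0,0,-0.2,0.35,0,-0.7],
    [0,0,0,-0.2,0.35,0,-0.7],
    [0,0,0,-0.1,0.2,0,-0.7],
    [0,0,0,-0.08,0.17,0,-0.7],
    [0,0,0,0,0,0,-0.7],
    [0,0,0,0,0,0,-0.7],
    [0,0,0,0,0,0,-0.7],
    [0,0,0,0,0,0,-0.7],
    [0,0,0,0,0,0,-0.7]
  ]
}}

```text
t: 14.4
eef_pos: [562.9, 124.1, 149.5]
ee_rot: [-2.74, -1.536, 0.0]
ft_force: [0.1, 0.1, -0.6]
finger_gap: 0.849
grasp_force: 0.0
```

Run:
```python
from h import *
c=view("wrist",["contactor"],"w4.png")
f=fit([c],"contactor");print(f, fit([c],"contactor",x0=[563,123.5,2.6]))
plan(f[0][0],f[0][1],26,148.5-180)
for n in("scene","side"):
  c=view(n,["breaker_blue"]);print(n,fit([c],"breaker_blue",z=4,x0=[444,335,.25]))
```

```text
([564.059, 123.884, 2.568], np.float64(0.964), 1) ([564.056, 124.003, 2.566], np.float64(0.964), 1)
t 14.5 tcp [563.  123.8 149.6] close -31.5 tiltz [-0.  0. -1.] j7 -0.59 | az 0.0 dx 0.006 dy 0.009 dz 1.236
scene ([445.021, 334.218, 0.302], np.float64(0.928), 1)
side ([444.341, 332.091, 0.215], np.float64(0.946), 1)
```

View pics/w4.png

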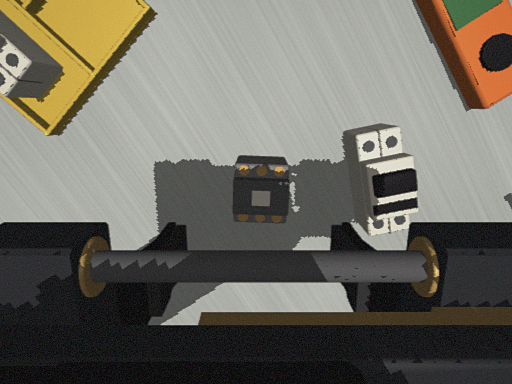

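{"op": "arm_command", "data": {
  "increments": [
    [0,0,0.03,0,0.01,0.2,-0.7],
    [0,0,0,0,0,0.3,-0.7],
    [0,0,0,0,0,0.3,-0.7],
    [0,0,0,0,0,0.25,-0.7],
    [0,0,0,0,0,0.185,-0.7],
    [0,0,0,0,0,0,1],
    [0,0,0,0,0,0,1],
    [0,0,0,0,0,0,1],
    [0,0,0,0,0,0,1],
    [0,0,0,0,0,0,1]
  ]
}}

```text
t: 15.95
eef_pos: [564.5, 123.3, 26.9]
ee_rot: [2.759, 1.503, 0.002]
ft_force: [-1.2, 0.2, 3.3]
finger_gap: 0.504
grasp_force: 24.9
```

{"op": "arm_command", "data": {
  "increments": [
    [0,0,0,0,0,0,1],
    [0,0,0,0,0,0,1],
    [0,0,0,0,0,-0.2,1],
    [0,0,0,0,0,-0.3,1],
    [0,0,0,0,0,-0.4,1],
    [0,0,0,0,0,-0.2,1],
    [0,0,0,0,0,0,1],
    [0,0,0,0,0,0,1],
    [0,0,0,0,0,0,1],
    [0,0,0,0,0,0,1]
  ]
}}

```text
t: 17.2
eef_pos: [563.4, 123.0, 135.1]
ee_rot: [-2.759, -1.502, 0.003]
ft_force: [0.0, -0.2, -1.7]
finger_gap: 0.499
grasp_force: 24.9
```

Run:
```python
from h import *
o=sensors.get_obs();print(o["finger_gap"],o["grasp_force"],o["ft_force"],o["joint_pos"])
t=[479.2,344.3,.256]
for s in(1,-1):
  x,y=tray(t,34,s*35);print(s,x,y);plan(x,y,136,np.degrees(t[2])+90);plan(x,y,136,np.degrees(t[2]))
```

```text
0.49860551756872795 24.934212947264314 [ 0.01449132 -0.24837534 -1.73963434] [-0.69876548  0.43921251  0.54107579  1.88614504 -0.284251    0.89446251
 -0.59278115]
1 503.2295061630594 386.76860997913036
t 17.2 tcp [563.4 123.  135.1] close -32.9 tiltz [-0.002 -0.001 -1.   ] j7 -0.59 | az 0.944 dx 0.086 dy -2.704 dz -0.009
t 17.2 tcp [563.4 123.  135.1] close -32.9 tiltz [-0.002 -0.001 -1.   ] j7 -0.59 | az -1.056 dx 2.704 dy 0.086 dz -0.009
-1 520.954412358286 319.04987032480415
t 17.2 tcp [563.4 123.  135.1] close -32.9 tiltz [-0.002 -0.001 -1.   ] j7 -0.59 | az 0.944 dx 0.086 dy -2.004 dz -0.009
t 17.2 tcp [563.4 123.  135.1] close -32.9 tiltz [-0.002 -0.001 -1.   ] j7 -0.59 | az -1.056 dx 2.004 dy 0.086 dz -0.009
```

{"op": "arm_command", "data": {
  "increments": [
    [0,0,0.19,0,0,0,1],
    [0,0,0.19,0,0,0,1],
    [0,0,0.19,0,0,0,1],
    [0,0,0.19,0,0,0,1],
    [0,0,0.184,0,0,0,1],
    [0,0,0,0,-0.3,0,1],
    [0,0,0,0.04,-0.45,0,1],
    [0,0,0,0.05,-0.5,0,1],
    [0,0,0,0,-0.45,0,1],
    [0,0,0,0,-0.3,0,1]
  ]
}}

```text
t: 18.45
eef_pos: [520.7, 321.7, 135.3]
ee_rot: [-3.115, -0.406, 0.002]
ft_force: [0.5, 0.0, -2.5]
finger_gap: 0.505
grasp_force: 24.9
```

Run:
```python
from h import *
c=view("wrist",["tray_yellow","contactor"],"w5.png")
print(fit([c],"contactor",z=109,x0=[521,319,1.83]))
t=[479.2,344.3,.256]
x,y=tray(t,34,-35);plan(x,y,31,np.degrees(t[2])+90)
```

```text
([519.584, 323.673, 1.832], np.float64(0.665), 1)
t 18.6 tcp [520.8 320.9 135.2] close -75.1 tiltz [-0.001 -0.    -1.   ] j7 -1.55 | az 0.006 dx -0.004 dy 0.019 dz 1.042
```

View pics/w5.png

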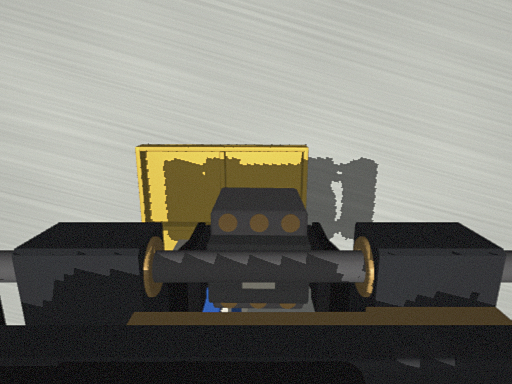

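{"op": "arm_command", "data": {
  "increments": [
    [0,0,0,0,0.019,0.2,1],
    [0,0,0,0,0,0.35,1],
    [0,0,0,0,0,0.25,1],
    [0,0,0,0,0,0.15,1],
    [0,0,0,0,0,0.08,1],
    [0,0,0,0,0,0.01,1],
    [0,0,0,0,0,0,1],
    [0,0,0,0,0,0,-0.5],
    [0,0,0,0,0,0,-0.5],
    [0,0,0,0,0,0,-0.5]
  ]
}}

```text
t: 19.85
eef_pos: [522.7, 317.2, 32.5]
ee_rot: [-3.115, -0.401, -0.001]
ft_force: [-0.7, 0.1, -0.3]
finger_gap: 0.716
grasp_force: 0.0
```

Run:
```python
from h import *
o=sensors.get_obs();print(o["finger_gap"],o["grasp_force"],o["ft_force"])
plan(560,-121,170,-4)
```

```text
0.7164075675620191 0.0 [-0.66026361  0.08870383 -0.26389484]
t 19.85 tcp [522.7 317.2  32.5] close -75.3 tiltz [ 0.001  0.001 -1.   ] j7 -1.46 | az -1.585 dx -4.346 dy 0.678 dz -1.375
```

{"op": "arm_command", "data": {
  "increments": [
    [0,0,0,0,0,-0.3,-0.6],
    [0,0,0,0,0,-0.5,-0.6],
    [0,0,0,0,0,-0.575,-0.7],
    [0,0,-0.22,0,0,0,-0.8],
    [0,0,-0.23,0,0,0,-0.8],
    [0,0,-0.23,0,0,0,-0.8],
    [0,0,-0.23,0,0,0,-0.8],
    [0,0,-0.23,0,0,0,-0.8],
    [0,0,-0.23,0,0,0,-0.8],
    [0,0,-0.215,0,0,0,-0.8]
  ]
}}

```text
t: 21.1
eef_pos: [522.5, 316.9, 169.7]
ee_rot: [2.292, 2.149, 0.0]
ft_force: [-0.5, -0.5, -0.5]
finger_gap: 0.901
grasp_force: 0.0
```

{"op": "arm_command", "data": {
  "increments": [
    [0,0,0,-0.3,0.05,0,-0.8],
    [0,0,0,-0.5,0.08,0,-0.8],
    [0,0,0,-0.5,0.08,0,-0.8],
    [0,0,0,-0.5,0.08,0,-0.8],
    [0,0,0,-0.5,0.08,0,-0.8],
    [0,0,0,-0.5,0.08,0,-0.8],
    [0,0,0,-0.5,0.08,0,-0.8],
    [0,0,0,-0.5,0.08,0,-0.8],
    [0,0,0,-0.4,0.07,0,-0.8],
    [0,0,0,-0.146,0,0,-0.8]
  ]
}}

```text
t: 22.35
eef_pos: [559.7, -124.4, 169.9]
ee_rot: [2.302, 2.137, -0.0]
ft_force: [0.3, 0.9, 0.7]
finger_gap: 0.904
grasp_force: 0.0
```

Run:
```python
from h import *
L=["breaker_red","terminals","pilot","tray_red"]
c=view("wrist",L,"w6.png")
for l in L: print(l,fit([c],l))
f=fit([c],"breaker_red")
if f: plan(f[0][0],f[0][1],30,np.degrees(f[0][2]))
s=view("scene",["contactor"]);print(fit([s],"contactor",z=4,x0=[521,318,1.83]))
im=cv2.resize(s["img"][160:240,70:170],None,fx=5,fy=5,interpolation=cv2.INTER_CUBIC);cv2.imwrite("pics/rt.png",im)
```

```text
breaker_red ([563.324, -116.513, 2.968], np.float64(0.971), 1)
terminals ([458.477, -59.794, 2.964], np.float64(0.977), 1)
pilot ([673.513, -68.254, 0.177], np.float64(0.934), 1)
tray_red ([480.644, -359.214, 2.59], np.float64(0.051), 1)
t 22.6 tcp [ 560.1 -119.   169.3] close -3.8 tiltz [-0.     0.001 -1.   ] j7 0.3 | az 0.136 dx 0.03 dy 0.028 dz 1.393
([521.75, 316.832, 1.792], np.float64(0.904), 1)
```

View pics/w6.png

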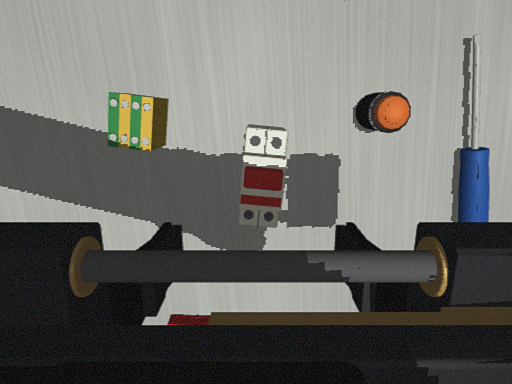

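View pics/rt.png

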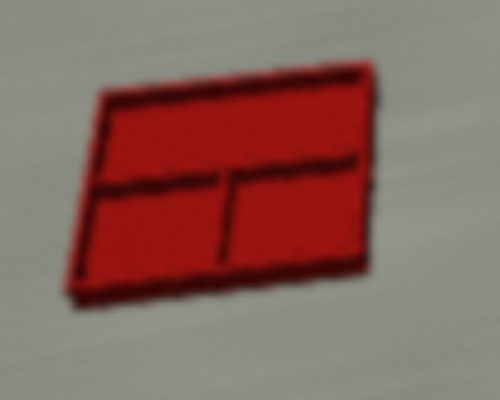

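{"op": "arm_command", "data": {
  "increments": [
    [0,0,0.136,0.03,0.028,0.1,-0.8],
    [0,0,0,0,0,0.3,-0.8],
    [0,0,0,0,0,0.35,-0.8],
    [0,0,0,0,0,0.35,-0.8],
    [0,0,0,0,0,0.29,-0.8],
    [0,0,0,0,0,0,1],
    [0,0,0,0,0,0,1],
    [0,0,0,0,0,0,1],
    [0,0,0,0,0,0,1],
    [0,0,0,0,0,0,1]
  ]
}}

```text
t: 23.95
eef_pos: [563.3, -118.5, 31.1]
ee_rot: [2.408, 2.016, 0.001]
ft_force: [0.4, -0.0, 1.9]
finger_gap: 0.419
grasp_force: 1.2
```

{"op": "arm_command", "data": {
  "increments": [
    [0,0,0,0,0,0,1],
    [0,0,0,0,0,0,1],
    [0,0,0,0,0,0,1],
    [0,0,0,0,0,-0.2,1],
    [0,0,0,0,0,-0.3,1],
    [0,0,0,0,0,-0.4,1],
    [0,0,0,0,0,-0.2,1],
    [0,0,0,0,0,0,1],
    [0,0,0,0,0,0,1],
    [0,0,0,0,0,0,1]
  ]
}}

```text
t: 25.2
eef_pos: [562.0, -118.2, 139.3]
ee_rot: [-2.407, -2.016, 0.003]
ft_force: [-0.1, 1.0, -2.2]
finger_gap: 0.41
grasp_force: 25.0
```

Run:
```python
from h import *
o=sensors.get_obs();print(o["finger_gap"],o["grasp_force"],o["ft_force"],o["joint_pos"])
t=fit([view("scene",["tray_red"]),view("side",["tray_red"])],"tray_red",x0=[510,-355.5,-.105]);print(t);t=t[0]
x,y=tray(t,-39,0);plan(x,y,140,np.degrees(t[2]))
```

```text
0.40969370062858945 24.972848421894014 [-0.12186481  1.04135811 -2.15522765] [-0.29052785  0.43316187  0.55806518  1.88805371 -0.286637    0.90267101
  0.22945654]
([510.601, -355.375, -0.086], np.float64(0.856), 2)
t 25.4 tcp [ 562.6 -118.5  139.9] close -10.1 tiltz [-0.001 -0.    -1.   ] j7 0.23 | az -0.116 dx -2.404 dy -0.705 dz -0.001
```

{"op": "arm_command", "data": {
  "increments": [
    [0,0,-0.1,0,0,0,1],
    [0,0,0,-0.15,-0.05,0,1],
    [0,0,0,-0.3,-0.09,0,1],
    [0,0,0,-0.4,-0.12,0,1],
    [0,0,0,-0.4,-0.12,0,1],
    [0,0,0,-0.4,-0.12,0,1],
    [0,0,0,-0.4,-0.12,0,1],
    [0,0,0,-0.25,-0.06,0,1],
    [0,0,0,-0.1,-0.02,0,1],
    [0,0,0,0,0,0,1]
  ]
}}

```text
t: 26.65
eef_pos: [469.3, -350.9, 140.4]
ee_rot: [-2.329, -2.107, -0.0]
ft_force: [-0.4, 0.4, -2.4]
finger_gap: 0.408
grasp_force: 25.0
```

Run:
```python
from h import *
c=view("wrist",["tray_red","breaker_red"],"w7.png")
t=[510.5,-355.4,-.1]
x,y=tray(t,-39,0);plan(x,y,35,np.degrees(t[2]))
# predicted rim corners at z=18, and base of bay edges
P=np.array([[*tray(t,a,b),18] for a in(-70,-2,70) for b in(72,)]);print(proj(c,P).round())
```

```text
t 26.8 tcp [ 470.5 -349.   140.3] close -5.5 tiltz [-0.     0.001 -1.   ] j7 0.76 | az 0.005 dx -0.024 dy 0.015 dz 1.053
[[223. 104.]
 [307. 104.]
 [395. 104.]]
```

View pics/w7.png

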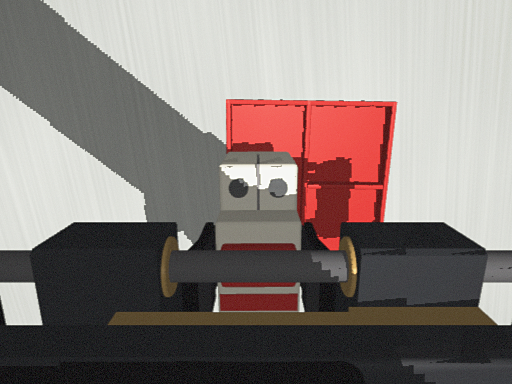

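{"op": "arm_command", "data": {
  "increments": [
    [0,0,0,0,0.02,0.2,1],
    [0,0,0,0,0,0.35,1],
    [0,0,0,0,0,0.25,1],
    [0,0,0,0,0,0.15,1],
    [0,0,0,0,0,0.08,1],
    [0,0,0,0,0,0.015,1],
    [0,0,0,0,0,0,1],
    [0,0,0,0,0,0,-0.5],
    [0,0,0,0,0,0,-0.5],
    [0,0,0,0,0,0,-0.5]
  ]
}}

```text
t: 28.05
eef_pos: [472.1, -350.9, 36.5]
ee_rot: [2.327, 2.109, 0.001]
ft_force: [-0.5, -0.2, -0.7]
finger_gap: 0.664
grasp_force: 0.0
```

Run:
```python
from h import *
o=sensors.get_obs();print(o["finger_gap"],o["grasp_force"],o["ft_force"])
plan(458.4,-61,150,2.964*57.2958-180)
```

```text
0.6638003095310656 0.0 [-0.54879693 -0.21732594 -0.71785531]
t 28.05 tcp [ 472.1 -350.9   36.5] close -5.6 tiltz [ 0.001 -0.    -1.   ] j7 0.84 | az 0.101 dx 2.829 dy -0.647 dz -1.135
```

{"op": "arm_command", "data": {
  "increments": [
    [0,0,0,0,0,-0.3,-0.6],
    [0,0,0,0,0,-0.45,-0.6],
    [0,0,0.1,0,0,-0.385,-0.7],
    [0,0,0,0.3,-0.06,0,-0.8],
    [0,0,0,0.45,-0.1,0,-0.8],
    [0,0,0,0.5,-0.12,0,-0.8],
    [0,0,0,0.5,-0.12,0,-0.8],
    [0,0,0,0.5,-0.12,0,-0.8],
    [0,0,0,0.4,-0.1,0,-0.8],
    [0,0,0,0.18,-0.027,0,-0.8]
  ]
}}

```text
t: 29.3
eef_pos: [457.5, -58.0, 149.7]
ee_rot: [-2.404, -2.021, -0.001]
ft_force: [0.6, -0.4, 0.6]
finger_gap: 0.904
grasp_force: 0.0
```

Run:
```python
from h import *
c=view("wrist",["terminals"],"w8.png")
c=view("wrist",["terminals"],"w8.png")
f=fit([c],"terminals");print(f)
plan(f[0][0],f[0][1],22,np.degrees(f[0][2]))
s=view("scene",["breaker_red"]);print(fit([s],"breaker_red",z=4,x0=[472,-351,-.1]))
```

```text
NoneTraceback (most recent call last):
  File "<stdin>", line 5, in <module>
TypeError: 'NoneType' object is not subscriptable
```

Run:
```python
from h import *
c=view("wrist",["terminals"],"w8.png")
print([(k["confidence"],k["pixels"].sum()) for k in c["m"]["terminals"]])
f=fit([c],"terminals",minc=0);print(f)
plan(458.4,-61,22,-10)
s=view("scene",["breaker_red"]);print(fit([s],"breaker_red",z=4,x0=[472,-351,-.1]))
```

```text
[(0.95, np.int64(2730))]
([458.755, -60.041, 2.959], np.float64(0.966), 1)
t 29.6 tcp [457.8 -62.  149.7] close -10.2 tiltz [ 0. -0. -1.] j7 0.05 | az -0.005 dx 0.011 dy 0.004 dz 1.277
([470.617, -353.765, 0.027], np.float64(0.924), 1)
```

View pics/w8.png

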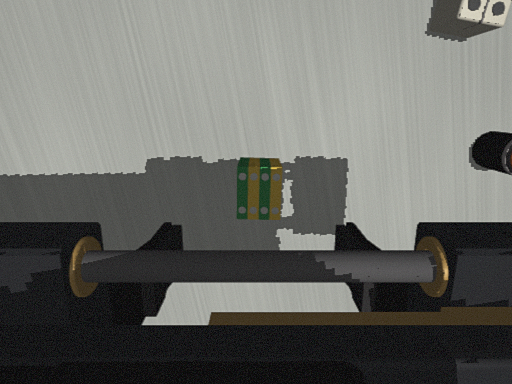

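Terminals at (260,188), centred between the fingers and square to them.

{"op": "arm_command", "data": {
  "increments": [
    [0,0,0,0.02,0.005,0.1,-0.8],
    [0,0,0,0,0,0.3,-0.8],
    [0,0,0,0,0,0.35,-0.8],
    [0,0,0,0,0,0.3,-0.8],
    [0,0,0,0,0,0.22,-0.8],
    [0,0,0,0,0,0,1],
    [0,0,0,0,0,0,1],
    [0,0,0,0,0,0,1],
    [0,0,0,0,0,0,1],
    [0,0,0,0,0,0,1]
  ],
  "squeeze": 20
}}

```text
t: 30.95
eef_pos: [458.9, -58.7, 22.9]
ee_rot: [2.408, 2.017, 0.001]
ft_force: [-1.8, -0.2, 1.4]
finger_gap: 0.416
grasp_force: 2.1
```

{"op": "arm_command", "data": {
  "increments": [
    [0,0,0,0,0,0,1],
    [0,0,0,0,0,0,1],
    [0,0,0,0,0,0,1],
    [0,0,0,0,0,0,1],
    [0,0,0,0,0,-0.2,1],
    [0,0,0,0,0,-0.3,1],
    [0,0,0,0,0,-0.4,1],
    [0,0,0,0,0,-0.3,1],
    [0,0,0,0,0,0,1],
    [0,0,0,0,0,0,1]
  ]
}}

```text
t: 32.2
eef_pos: [457.7, -58.6, 141.6]
ee_rot: [-2.407, -2.016, 0.002]
ft_force: [0.8, 0.3, -1.0]
finger_gap: 0.42
grasp_force: 19.9
```

Run:
```python
from h import *
o=sensors.get_obs();print(o["finger_gap"],o["grasp_force"],o["ft_force"],o["joint_pos"])
t=[510.8,-354,-.1]
for s in(1,-1):
  for a in(0,90):
    x,y=tray(t,34,s*35);plan(x,y,142,np.degrees(t[2])+a)
```

```text
0.4204935811810601 19.85422361176461 [ 0.82368565  0.2718544  -1.04449513] [-0.46882119  0.24318579  0.59165633  2.135587   -0.18588872  0.81341104
  0.061423  ]
t 32.2 tcp [457.7 -58.6 141.6] close -10.1 tiltz [-0.002  0.    -1.   ] j7 0.06 | az -0.097 dx -2.537 dy 1.163 dz -0.004
t 32.2 tcp [457.7 -58.6 141.6] close -10.1 tiltz [-0.002  0.    -1.   ] j7 0.06 | az 1.903 dx 1.163 dy 2.537 dz -0.004
t 32.2 tcp [457.7 -58.6 141.6] close -10.1 tiltz [-0.002  0.    -1.   ] j7 0.06 | az -0.097 dx -3.237 dy 1.163 dz -0.004
t 32.2 tcp [457.7 -58.6 141.6] close -10.1 tiltz [-0.002  0.    -1.   ] j7 0.06 | az 1.903 dx 1.163 dy 3.237 dz -0.004
```

{"op": "arm_command", "data": {
  "increments": [
    [0,0,-0.097,0,0,0,1],
    [0,0,0,-0.2,0.07,0,1],
    [0,0,0,-0.4,0.15,0,1],
    [0,0,0,-0.5,0.18,0,1],
    [0,0,0,-0.5,0.18,0,1],
    [0,0,0,-0.5,0.18,0,1],
    [0,0,0,-0.5,0.18,0,1],
    [0,0,0,-0.4,0.15,0,1],
    [0,0,0,-0.24,0.09,0,1],
    [0,0,0,0,0,0,1]
  ]
}}

```text
t: 33.45
eef_pos: [541.9, -394.9, 139.9]
ee_rot: [-2.332, -2.101, 0.004]
ft_force: [-0.2, -0.4, -1.6]
finger_gap: 0.407
grasp_force: 19.9
```

Run:
```python
from h import *
c=view("wrist",["terminals"],"w9.png")
t=[510.8,-354,-.1]
x,y=tray(t,35,-35);plan(x,y,27.5,np.degrees(t[2]))
P=np.array([[*tray(t,a,b),18] for a,b in((-70,72),(-2,72),(70,72),(70,0),(-2,0))]);print(proj(c,P).round().tolist())
```

```text
t 33.55 tcp [ 542.6 -391.7  140.4] close -5.8 tiltz [-0.003  0.003 -1.   ] j7 0.77 | az -0.001 dx -0.006 dy -0.004 dz 1.129
[[125.0, 54.0], [211.0, 54.0], [303.0, 54.0], [300.0, 146.0], [215.0, 146.0]]
```

View pics/w9.png

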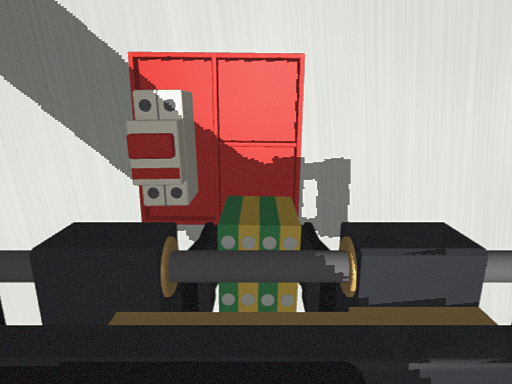

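{"op": "arm_command", "data": {
  "increments": [
    [0,0,0,0,0,0.2,1],
    [0,0,0,0,0,0.35,1],
    [0,0,0,0,0,0.3,1],
    [0,0,0,0,0,0.17,1],
    [0,0,0,0,0,0.08,1],
    [0,0,0,0,0,0.03,1],
    [0,0,0,0,0,0,1],
    [0,0,0,0,0,0,-0.2],
    [0,0,0,0,0,0,-0.2],
    [0,0,0,0,0,0,-0.2]
  ]
}}

```text
t: 34.8
eef_pos: [543.8, -393.2, 30.0]
ee_rot: [2.33, 2.107, 0.001]
ft_force: [0.7, -0.1, -0.5]
finger_gap: 0.585
grasp_force: 0.0
```

Run:
```python
from h import *
o=sensors.get_obs();print(o["finger_gap"],o["grasp_force"],o["ft_force"])
plan(673,-69,150,-6)
```

```text
0.5847647477284487 0.0 [ 0.71387879 -0.09368201 -0.49408003]
t 34.8 tcp [ 543.8 -393.2   30. ] close -5.8 tiltz [ 0.001 -0.    -1.   ] j7 0.84 | az 0.005 dx 3.359 dy 0.946 dz -1.2
```

{"op": "arm_command", "data": {
  "increments": [
    [0,0,0,0,0,-0.3,-0.2],
    [0,0,0,0,0,-0.45,-0.2],
    [0,0,0,0,0,-0.45,-0.5],
    [0,0,0,0.35,0.09,0,-0.7],
    [0,0,0,0.52,0.15,0,-0.8],
    [0,0,0,0.55,0.16,0,-0.8],
    [0,0,0,0.55,0.16,0,-0.8],
    [0,0,0,0.55,0.16,0,-0.8],
    [0,0,0,0.52,0.14,0,-0.8],
    [0,0,0,0.319,0.09,0,-0.8]
  ]
}}

```text
t: 36.05
eef_pos: [672.7, -64.2, 149.4]
ee_rot: [-2.325, -2.111, -0.002]
ft_force: [0.1, -0.4, 0.6]
finger_gap: 0.897
grasp_force: 0.0
```

Run:
```python
from h import *
import time
view("scene",[])
c=view("wrist",["pilot","breaker_black"],"w10.png")
c=view("wrist",["pilot"],"w10.png")
f=fit([c],"pilot");print(f)
f=f[0] if f else [673,-69]
plan(f[0],f[1],20,-6)
s=view("scene",["terminals"]);print(fit([s],"terminals",z=4,x0=[544,-393,-.1]))
```

```text
([673.689, -67.645, 0.063], np.float64(0.961), 1)
t 36.35 tcp [671.1 -70.6 149.8] close -5.9 tiltz [-0.    -0.001 -1.   ] j7 0.23 | az 0.002 dx 0.032 dy 0.022 dz 1.298
([539.784, -396.807, 0.116], np.float64(0.862), 1)
```

{"op": "arm_command", "data": {
  "increments": [
    [0,0,0,0.03,0.022,0.1,-0.8],
    [0,0,0,0,0,0.3,-0.8],
    [0,0,0,0,0,0.35,-0.8],
    [0,0,0,0,0,0.3,-0.8],
    [0,0,0,0,0,0.24,-0.8],
    [0,0,0,0,0,0,1],
    [0,0,0,0,0,0,1],
    [0,0,0,0,0,0,1],
    [0,0,0,0,0,0,1],
    [0,0,0,0,0,0,1]
  ]
}}

```text
t: 37.7
eef_pos: [674.5, -65.5, 21.1]
ee_rot: [2.33, 2.107, 0.001]
ft_force: [0.6, -0.2, 0.2]
finger_gap: 0.42
grasp_force: 0.0
```

{"op": "arm_command", "data": {
  "increments": [
    [0,0,0,0,0,0,1],
    [0,0,0,0,0,0,1],
    [0,0,0,0,0,0,1],
    [0,0,0,0,0,0,1],
    [0,0,0,0,0,-0.2,1],
    [0,0,0,0,0,-0.3,1],
    [0,0,0,0,0,-0.4,1],
    [0,0,0,0,0,-0.3,1],
    [0,0,0,0,0,0,1],
    [0,0,0,0,0,0,1]
  ]
}}

```text
t: 38.95
eef_pos: [673.6, -65.3, 139.8]
ee_rot: [-2.329, -2.106, 0.001]
ft_force: [-0.2, 0.6, -1.9]
finger_gap: 0.374
grasp_force: 20.0
```

Run:
```python
from h import *
o=sensors.get_obs();print(o["finger_gap"],o["grasp_force"],o["ft_force"])
t=[510.8,-354,-.1]
x,y=tray(t,35,38);plan(x,y,142,np.degrees(t[2]))
```

```text
0.3744366610112364 19.99993824865669 [-0.16197191  0.57589182 -1.93954807]
t 38.95 tcp [673.6 -65.3 139.8] close -5.8 tiltz [-0.001  0.    -1.   ] j7 0.24 | az -0.001 dx -2.655 dy -0.981 dz -0.022
```

{"op": "arm_command", "data": {
  "increments": [
    [0,0,0,-0.15,-0.05,0,1],
    [0,0,0,-0.3,-0.11,0,1],
    [0,0,0,-0.4,-0.15,0,1],
    [0,0,0,-0.45,-0.17,0,1],
    [0,0,0,-0.45,-0.17,0,1],
    [0,0,0,-0.4,-0.15,0,1],
    [0,0,0,-0.3,-0.11,0,1],
    [0,0,0,-0.15,-0.05,0,1],
    [0,0,0,-0.055,-0.02,0,1],
    [0,0,0,0,0,0,1]
  ]
}}

```text
t: 40.2
eef_pos: [550.5, -319.1, 140.1]
ee_rot: [-2.329, -2.108, -0.001]
ft_force: [0.5, 0.8, -0.9]
finger_gap: 0.372
grasp_force: 20.0
```

Run:
```python
from h import *
view("scene",[])
c=view("wrist",["pilot"],"w11.png")
t=[510.8,-354,-.1]
x,y=tray(t,35,38);plan(x,y,25,np.degrees(t[2]))
print(fit([c],"pilot",z=119,x0=[x,y,0]))
P=np.array([[*tray(t,a,b),18] for a,b in((-70,72),(-2,72),(70,72),(70,0),(-2,0))]);print(proj(c,P).round().tolist())
```

```text
t 40.35 tcp [ 551.  -318.3  140.3] close -5.6 tiltz [ 0.     0.001 -1.   ] j7 0.67 | az 0.003 dx -0.015 dy -0.015 dz 1.153
([550.545, -321.13, 0.351], np.float64(0.579), 1)
[[132.0, 151.0], [213.0, 152.0], [298.0, 152.0], [296.0, 232.0], [215.0, 232.0]]
```

View pics/w11.png

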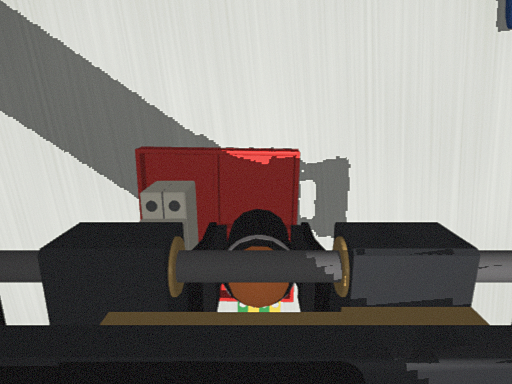

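{"op": "arm_command", "data": {
  "increments": [
    [0,0,0,-0.01,0,0.2,1],
    [0,0,0,0,0,0.35,1],
    [0,0,0,0,0,0.3,1],
    [0,0,0,0,0,0.17,1],
    [0,0,0,0,0,0.09,1],
    [0,0,0,0,0,0.04,1],
    [0,0,0,0,0,0,1],
    [0,0,0,0,0,0,1],
    [0,0,0,0,0,0,-0.1],
    [0,0,0,0,0,0,-0.2]
  ]
}}

```text
t: 41.6
eef_pos: [550.3, -321.1, 26.0]
ee_rot: [2.329, 2.107, 0.001]
ft_force: [0.2, 0.4, -0.1]
finger_gap: 0.518
grasp_force: 0.0
```

{"op": "arm_command", "data": {
  "increments": [
    [0,0,0,0,0,0,-0.2],
    [0,0,0,0,0,0,-0.2],
    [0,0,0,0,0,0,-0.2],
    [0,0,0,0,0,-0.3,-0.2],
    [0,0,0,0,0,-0.5,-0.2],
    [0,0,0,0,0,-0.5,-0.2],
    [0,0,0,-0.1,-0.4,-0.3,-0.2],
    [0,0,0,-0.1,-0.4,-0.3,-0.2],
    [0,0,0,0,0,0,-0.2],
    [0,0,0,0,0,0,-0.2]
  ]
}}

```text
t: 42.85
eef_pos: [468.9, -332.2, 215.4]
ee_rot: [-2.33, -2.108, -0.002]
ft_force: [0.1, 0.5, -0.5]
finger_gap: 0.603
grasp_force: 0.0
```

Run:
```python
from h import *
o=sensors.get_obs();print(o["t"],o["eef_pos"],o["finger_gap"])
tr=dict(y=[479.2,344.3,.256],r=[510.8,-354,-.1])
cs=[view(n) for n in("scene","side")]
for l,z,t in(("breaker_blue",4,"y"),("contactor",4,"y"),("breaker_red",4,"r"),("terminals",4,"r"),("pilot",4,"r"),("breaker_black",0,None),("tester",0,None)):
  f=fit(cs,l,z);print(l,f)
  if f and t: 
    T=tr[t];d=np.array(f[0][:2])-T[:2];c,s=np.cos(T[2]),np.sin(T[2]);print("   local",(c*d[0]+s*d[1]).round(1),(-s*d[0]+c*d[1]).round(1))
g=lambda im,a:cv2.resize(im[a[0]:a[1],a[2]:a[3]],(390,300),interpolation=cv2.INTER_CUBIC)
s,d=cs[0]["img"],cs[1]["img"]
cv2.imwrite("pics/fin.png",np.vstack([np.hstack([g(s,(160,235,70,168)),g(s,(105,180,310,408))]),np.hstack([g(d,(100,190,250,367)),g(d,(264,384,220,376))])]))
```

```text
42.85 [ 468.93870966 -332.1885799   215.36009626] 0.6033452125209257
breaker_blue ([443.517, 332.151, 3.355], np.float64(0.848), 2)
   local -37.6 -2.7
contactor ([520.949, 315.664, 1.766], np.float64(0.907), 2)
   local 33.1 -38.3
breaker_red ([471.284, -352.052, 3.035], np.float64(0.862), 2)
   local -39.5 -2.0
terminals ([541.802, -397.948, 0.079], np.float64(0.745), 2)
   local 35.2 -40.6
pilot ([553.554, -349.672, 0.361], np.float64(0.402), 2)
   local 42.1 8.6
breaker_black ([653.045, 75.31, 2.884], np.float64(0.943), 1)
tester ([778.938, 133.807, 3.254], np.float64(0.877), 2)
```

View pics/fin.png

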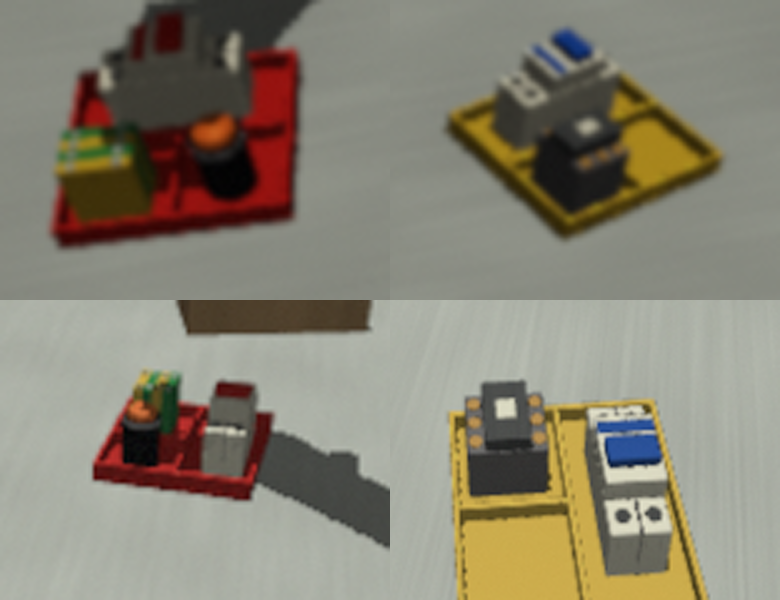

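The last picture shows all five parts upright in their bays: red tray at left, yellow tray at right, the pilot standing in the crop at (220,155). The gripper is clear.

```bash
python3 -c "
from station import order
print(order.job_done())"
```

```text
the job is handed in; nothing more can be done
None
```

I made up both kits as asked and handed the job in at about 43 s. All five parts look upright in their own bays in the final camera views, and the black-lever breaker, tester and screwdriver were not handled. The hand-in returned no verdict.

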